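# File the green glaze sample in the studio drawer

### The arm

A 6-joint arm with a two-finger parallel gripper is mounted at the origin on the work surface. World frame = base frame: x ahead of the robot, y to its left, z up, the work surface at z = 0. Lengths are in mm, angles in rad, forces in N, time in s.
With the tool pointing down it reaches from about 275 to 975 mm from the base axis. Payload 8.4 kg.
Tool frame: the origin (TCP) lies at the very end of the fingers, on their centre line; the grasp point (between the pads) lies manip.grip_depth behind it (manip.grip_depth is the distance from the TCP to the grasp point, in mm); z points along the fingers, y is the line along which they close (so a half turn about z gives the same grasp; the last joint's range is limited). The gripper opens to 92 mm and grips with 3 to 60 N. Pads are 20 mm wide; open, the fingers measure 128 mm over their backs; the gripper's body (75 mm by 189 mm) begins 69 mm behind the grasp point.
Start: joints at [1.29, 0.353, 1.633, -0, 1.155, -0.002], TCP at [172, 600.869, 214.583] pointing down, gripper open.
Joint ranges: [-2.63, 2.63], [-0.92, 2.1], [0.06, 2.66], [-1.3, 4.44], [0, 2.69], [-3.02, 3.02]. Speed limits (rad/s): [2.22, 2.22, 2.79, 3.14, 3.14, 3.14].

### API

Orientations are given as a unit quaternion [w, x, y, z].
In Python, from rig import manip gives the robot as it stands. Calls block until the motion is done:
- manip.movep(position, orientation): joint-space move of the TCP to a pose.
- manip.move_linear(position, frame=None, vel=150): straight line of the TCP; frame=None keeps the orientation; vel is the mean speed in mm/s.
- manip.set_joints(angles): joint-space move.
- manip.command_gripper(opening, grip_force=None): opening from 0.0 (shut) to 1.0 (fully open); grip_force is the grip in N (None keeps the last); returns when the fingers have stopped.
- manip.sleep(seconds).
- manip.inverse_kinematics(position, orientation): joint angles nearest the present ones, or None.
- manip.get_obs(): the state.
- manip.grab_frame(name): name is "scene" or "side" or "wrist"; returns (picture, depth): 400x640x3 uint8, blue, green, red; 400x640 float32, mm along the optical axis (not along the pixel's ray), 0 where there is no reading.
- manip.camera_model(name): a dict with "intrinsics" (3x3 intrinsics, pixels), "pose" (4x4, takes a point from camera to world coordinates). Camera axes: x right, y up, looking along -z (the intrinsics and any distortion apply to the point x, -y, -z); pixel columns grow to the right and rows downward; lengths in mm; the calibration is good to about 2 mm. A picture is of the moment at which its call begins: read the wrist's pose just before it. camera_model takes no time and is no camera call; for the wrist camera it gives the pose at the moment of the call.
A pose or a line that the arm cannot do raises manip.Unreachable and nothing moves.
- manip.close_job(): hands the job in; it is judged then, once.
The state is a dict: "time_s": time; "q": joint angles; "dq": joint speeds; "tau": joint torques, N m; "ee_pos": TCP position; "tcp_rot": TCP orientation; "force": force on the tool from outside, world axes, zero at the start; "moment": the same for the moment, N m; "gripper_width": opening from 0.0 (shut) to 1.0 (fully open); "grasp_force": force on a finger pad.
Only numpy, scipy, OpenCV 4.12 (cv2) and the standard library are available. Lean on these libraries where they do the work, as an engineer would, in place of code of your own. Each camera call takes 0.05 s, during which the arm holds its last target. There are 200 camera calls.

### The job

Put the green sample tile away: lift it off the drying easel and stand it upright on its long thin edge, on its own, in the empty compartment of the open drawer, then let go and push the drawer fully shut without toppling it. Leave the blue tile on the easel, the jars upright in the drawer and everything else on the table where it is.

Things in the scene. Friction and masses are not known exactly. Their poses are not given: they have to be found in the camera images.
- green_tile: green ceramic sample tile, 110 mm long (y), 75 high (z), 16 thick (x), about 0.3 kg. Origin: centre of its lower long edge; z runs up along its face, x square to it. It starts leaning 28 degrees from vertical on the easel, upper edge towards the robot; grip its thickness at the middle of the upper edge with the tool tilted alike (pointing down and away from the robot)
- green_tile_mid (a point): the centre of the green tile's volume (37.5 mm up its z axis from its origin)
- blue_tile: blue tile, same size and lean, beside the green one, centres 140 mm apart; either may be the left one; stays there
- easel: fixed wooden drying easel, base 130 x 280 x 14 mm, origin under its centre; y along the row of tiles, which lean to its -x. Their lower edges rest on a ledge 80 mm above the table; behind each tile two 12 mm rails near its ends (82 mm clear between them) support its lower 46 mm
- cabinet: fixed low plywood cabinet, 270 deep (x) x 300 wide (y) x 128 mm high, one drawer in its face, a box and a tub up to 72 mm tall on top, from 150 mm behind the face. Origin: bottom middle of the face that looks to the robot; x runs into the cabinet
- drawer (a joint): how far the drawer is out, in m: 0 shut, at most 0.18; starts 0.145 to 0.177. Slides along the cabinet's x with about 2 N of friction and stays where left. The gap open from above, between the inside of the drawer's front and the cabinet's face, is exactly this long
- tile_bay (a point): floor of the empty left (+y) compartment, midway between its side walls, 70 mm behind the inside of the drawer's front; moves with the drawer; x into the cabinet, y across, z up. Compartment 120 mm wide, 232 long inside, floor 20 mm above the table, side walls 49 mm and drawer front 94 mm above the floor
- drawer_front (a point): middle of the upper edge of the drawer's white front, on its outer face, 114 mm above the table; axes as tile_bay. The front is 290 mm wide, 15 thick, outer face 15 mm before the cabinet's face when shut; a steel bar handle 100 mm long stands 35 mm out from it, 64 mm below this edge
- jar_red: glaze jar with red cap, 56 mm across, 65 mm high, in the right-hand compartment of the drawer; origin under its centre
- jar_white: the same with a white cap, behind the red-capped one
- bowl: green glass bowl, 120 mm across, 55 mm high; origin under its centre
- batten: wooden batten 200 x 28 x 8 mm lying on the table; origin under its centre, x along it
- tool_cup: terracotta cup 84 mm across, 100 mm high, with pottery tools standing up to about 210 mm; origin under its centre
Things that resemble listed ones, but are neither listed nor needed, are in the scene too. Leave any purple look-alike of the green_tile alone. What is shaped like the jar_red but purple is not meant.

How it is judged (in metres and radians):
On the way:
1. the green tile stands upright on its long edge, let go, in the left-hand compartment of the drawer, which is still open (x of green_tile_mid in the frame of tile_bay between -0.07 and 0.16 m and y of green_tile_mid in the frame of tile_bay between -0.06 and 0.06 m and z of green_tile_mid in the frame of tile_bay between 0.03 and 0.045 m and angle between green_tile's own x axis and vertical between 1.4 and 1.74 rad and angle between green_tile's own y axis and vertical between 1.45 and 1.69 rad and contact force between green_tile and the fingers below 0.1 N and value of joint drawer above 0.1 m), for 0.2 s.
At the end, for the whole second after the job is handed in: The drawer is shut to within 8 mm; in its left-hand compartment the green tile stands at rest on a long thin edge on the floor, faces within 9 degrees of vertical and long edge within 6 of level, let go; both jars are upright (0.2 rad) and the blue tile is within 20 mm of its start (x of green_tile_mid in the frame of tile_bay between -0.07 and 0.16 m and y of green_tile_mid in the frame of tile_bay between -0.06 and 0.06 m and z of green_tile_mid in the frame of tile_bay between 0.03 and 0.045 m and angle between green_tile's own x axis and vertical between 1.4 and 1.74 rad and angle between green_tile's own y axis and vertical between 1.45 and 1.69 rad and contact force between green_tile and the fingers below 0.1 N and value of joint drawer below 0.008 m and linear speed of green_tile below 0.02 m/s and angle between each of jar_red, jar_white's own z axis and vertical below 0.2 rad and distance of blue_tile from where it was at the start of the episode below 0.02 m); the robot touches nothing.
It fails at once if the blue tile is moved by more than 20 mm (distance of blue_tile from where it was at the start of the episode above 0.02 m).
It fails at once if a jar in the drawer is tipped over (angle between any of jar_red, jar_white's own z axis and vertical above 0.5 rad).
It fails at once if the bowl, batten or tool cup is moved by more than 30 mm (distance of any of bowl, batten, tool_cup from where it was at the start of the episode above 0.03 m).
It also fails if it takes over 51 s, if anything falls off the work surface, if the arm or the gripper's body presses on something with over 40 N, if the wrist force passes 120 N, or if a joint passes its speed limit or range.

## Working session

There is one attempt and no reset: what is moved stays moved. The work goes in short steps, each a Python script; the robot and the scene stay as the last script left them, time stands still between calls to the robot, and variables do not carry over. Pictures are saved under pics/ and viewed, at most 10 in all, crops included, and the job is handed in when it is done.

```bash
ls; mkdir -p pics
python3 - <<'E'
from rig import manip
import cv2,numpy as np
for n in("scene","side"):
    p,d=manip.grab_frame(n); cv2.imwrite(f"pics/{n}0.png",p); np.savez(f"pics/{n}0.npz",p=p,d=d)
    c=manip.camera_model(n); print(n,{k:np.round(v,3).tolist() if not isinstance(v,str) else v for k,v in c.items()}, (d>0).mean())
print(manip.grip_depth, manip.get_obs())
E
```

```text
pics
scene {'intrinsics': [[401.441, 0.0, 322.851], [0.0, 401.441, 193.641], [0.0, 0.0, 1.0]], 'pose': [[0.537, -0.726, 0.43, 1038.345], [0.844, 0.469, -0.261, -480.44], [-0.012, 0.503, 0.864, 1208.646], [0.0, 0.0, 0.0, 1.0]]} 0.9960546875
side {'intrinsics': [[432.242, 0.0, 323.977], [0.0, 432.242, 201.04], [0.0, 0.0, 1.0]], 'pose': [[0.672, 0.433, -0.601, -291.294], [-0.74, 0.375, -0.558, -821.432], [-0.016, 0.82, 0.573, 838.424], [0.0, 0.0, 0.0, 1.0]]} 0.99603515625
18.700000000000003 {'time_s': 0.1, 'q': array([ 1.28963809e+00,  3.53595107e-01,  1.63403801e+00, -3.12020003e-05,
        1.15518927e+00, -2.42492955e-03]), 'dq': array([-0.00064781, -0.00033223, -0.00010028, -0.00063258,  0.00197289,
        0.00036638]), 'tau': array([ 4.77440899e-04, -5.94907951e+01, -3.34928691e+01,  7.00570084e-02,
        1.83109276e-02,  8.07904314e-06]), 'ee_pos': array([171.86615634, 600.4554363 , 213.9379397 ]), 'tcp_rot': array([-7.27651764e-05,  1.38909662e-01,  9.90304866e-01, -6.10712109e-04]), 'force': array([ 1.48560523, -0.40732275, -0.31019546]), 'moment': array([0.05408446, 0.03335661, 0.01869807]), 'grasp_force': 0.0, 'gripper_width': 0.9986984988288705}
```

View pics/scene0.png

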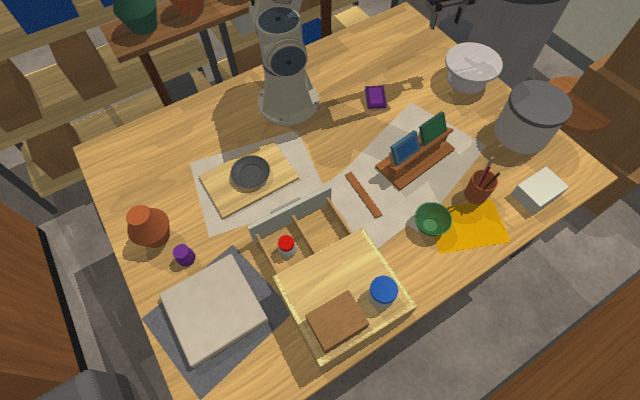

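View pics/side0.png

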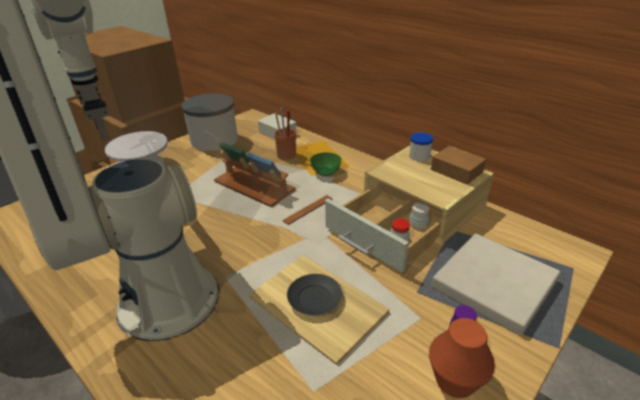

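The scene picture shows the green tile at (433,128) and blue at (404,148) on the easel (415,160). The drawer front's upper edge runs (249,228)–(333,192), with the empty left bay near (322,222) and the red jar at (286,245). In the side picture the green tile is at (233,155) and the drawer front at (367,232).

```bash
cat > h.py <<'E'
import numpy as np,cv2
from rig import manip
def cloud(d,c):
    K,T=c["intrinsics"],c["pose"]; v,u=np.mgrid[:d.shape[0],:d.shape[1]]
    x=(u-K[0,2])/K[0,0]*d; y=(v-K[1,2])/K[1,1]*d
    P=np.stack([x,-y,-d],-1)@T[:3,:3].T+T[:3,3]; P[d<=0]=np.nan; return P
def ray(u,v,c,z):
    K,T=c["intrinsics"],c["pose"]; r=T[:3,:3]@np.array([(u-K[0,2])/K[0,0],-(v-K[1,2])/K[1,1],-1]); o=T[:3,3]
    return o+r*(z-o[2])/r[2]
def big(m):
    n,l,s,_=cv2.connectedComponentsWithStats(m.astype(np.uint8)); return l==1+np.argmax(s[1:,4]) if n>1 else m
E
python3 - <<'E'
from h import *
for n in("scene","side"):
    f=np.load(f"pics/{n}0.npz"); P=cloud(f["d"],manip.camera_model(n)); h=cv2.cvtColor(f["p"],cv2.COLOR_BGR2HSV); H,S,V=cv2.split(h)
    z=P[...,2]
    print(n,"table z",np.nanmedian(z[abs(z)<15]))
    for name,lo,hi in(("green",65,90),("blue",98,115)):
        roi=np.zeros(z.shape,bool)
        if n=="scene": roi[100:170,380:455]=1
        else: roi[135:200,205:290]=1
        m=big(roi&(H>=lo)&(H<=hi)&(S>90)&(z>75)); Q=P[m]; Q=Q[~np.isnan(Q[:,0])]
        if len(Q)<20: print(name,len(Q));continue
        c=Q.mean(0); u,s,vt=np.linalg.svd(Q-c); print(name,len(Q),c.round(1),"axes",vt.round(3).tolist(),(s/np.sqrt(len(Q))).round(1),"zrange",np.percentile(Q[:,2],[1,99]).round(1))
        ext=(Q-c)@vt[0]; print("  ext",ext.min().round(1),ext.max().round(1))
    # drawer / cabinet
    if n=="scene":
        for (u,v) in[(249,228),(333,192),(290,211),(274,278),(362,232),(415,302),(322,215),(330,232),(286,242),(404,148),(433,219),(433,213),(482,180),(363,195),(345,173),(380,216),(415,160),(384,290),(336,320)]:
            print((u,v),P[v-1:v+2,u-1:u+2].reshape(-1,3).mean(0).round(1))
E
```

```text
scene table z 1.0368669507911363
green 482 [482.6 308.3 121.4] axes [[0.09, -0.996, -0.003], [0.488, 0.046, -0.872], [0.868, 0.077, 0.49]] [31.9 22.1  2.5] zrange [ 85.5 150.9]
  ext -59.9 54.8
blue 543 [496.5 175.  121.7] axes [[-0.092, 0.996, -0.003], [0.488, 0.043, -0.872], [0.868, 0.081, 0.49]] [32.  22.3  2.6] zrange [ 86.6 151.6]
  ext -52.5 59.1
(249, 228) [ 473.3 -400.5  112.9]
(333, 192) [452.  -82.5   3.1]
(290, 211) [ 481.3 -263.9   94.9]
(274, 278) [ 656.1 -413.4  129.1]
(362, 232) [ 673.5 -126.9  127.9]
(415, 302) [909.5 -98.8  43.6]
(322, 215) [ 515.3 -167.8   21.6]
(330, 232) [ 581.1 -178.9   20.4]
(286, 242) [ 561.7 -325.5   85.3]
(404, 148) [497.4 169.3 125. ]
(433, 219) [722.  138.2   7.7]
(433, 213) [707.7 147.1  18.6]
(482, 180) [723.8 315.4 100.5]
(363, 195) [520.5  -3.7   7.7]
(345, 173) [409.2  -3.2   2.9]
(380, 216) [616.2  -1.5   3.8]
(415, 160) [506.3 235.   14.9]
(384, 290) [ 860.5 -197.1  200.1]
(336, 320) [ 852.9 -338.   177.9]
side table z -0.5355503002714954
green 30 [463.3 291.  144.8] axes [[0.111, -0.994, -0.005], [0.908, 0.099, 0.407], [0.404, 0.05, -0.913]] [16.   2.5  1.4] zrange [141.7 147.8]
  ext -29.9 25.6
blue 36 [474.9 186.  144.3] axes [[0.118, -0.993, 0.002], [0.897, 0.106, -0.43], [-0.427, -0.052, -0.903]] [25.   2.2  1.7] zrange [141.  147.6]
  ext -39.4 52.2
```

Run:
```python
from h import *
from scipy.spatial.transform import Rotation as R
o=manip.get_obs(); T=np.eye(4); w,x,y,z=o["tcp_rot"]; T[:3,:3]=R.from_quat([x,y,z,w]).as_matrix(); T[:3,3]=o["ee_pos"]
c=manip.camera_model("wrist"); print("cam in tool",(np.linalg.inv(T)@c["pose"]).round(3).tolist(), c["intrinsics"].round(1).tolist())
def look(p,name,q):
    manip.movep(p,q)
    manip.sleep(.2); cm=manip.camera_model("wrist"); pic,d=manip.grab_frame("wrist"); cv2.imwrite(f"pics/{name}.png",pic); np.savez(f"pics/{name}.npz",p=pic,d=d,K=cm["intrinsics"],T=cm["pose"]); print(name,manip.get_obs()["time_s"],cm["pose"][:3,3].round(1))
q=lambda yaw:[float(v) for v in np.roll((R.from_euler("z",yaw)*R.from_euler("x",np.pi)).as_quat(),1)]
for p,n,yw in(([440,250,400],"w1",np.pi/2),([530,-200,400],"w2",0.)):
    for a in(0,np.pi,):
        s=manip.inverse_kinematics(p,q(yw+a)); print(n,a,None if s is None else np.round(s,2))
try:
    look([440,250,400],"w1",q(np.pi/2)); look([530,-200,400],"w2",q(np.pi/2))
except Exception as e: print(repr(e))
```

```text
cam in tool [[0.0, 0.967, 0.255, 72.081], [1.0, 0.0, -0.002, -0.864], [-0.002, 0.255, -0.967, -170.508], [0.0, 0.0, 0.0, 1.0]] [[334.7, 0.0, 322.2], [0.0, 334.7, 198.2], [0.0, 0.0, 1.0]]
w1 0 [ 0.51  0.03  1.63 -0.    1.48  0.51]
w1 3.141592653589793 [ 0.51  0.03  1.63  0.    1.48 -2.63]
w2 0 [-0.36  0.14  1.51 -0.    1.49  1.21]
w2 3.141592653589793 [-0.36  0.14  1.51  0.    1.49 -1.93]
w1 2.1 [438.6 321.2 570.1]
w2 4.0333 [ 529.  -128.6  570.6]
```

View pics/w1.png

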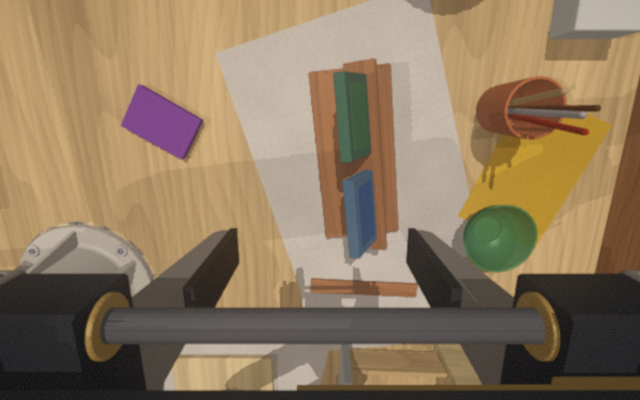

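View pics/w2.png

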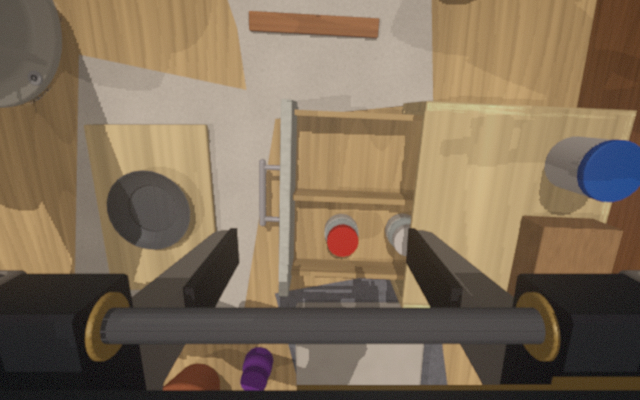

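w1 shows the green tile at (335–370, 72–163), blue at (345–375, 170–257), and clear space around the gripper. w2 shows the drawer front strip at column 283–297 (rows 100–300), the left bay at (300–410, 115–192), the cabinet face at about column 415, and the red jar at (342,240).

Run:
```python
from h import *
L=lambda n:np.load(f"pics/{n}.npz")
def get(n):
    f=L(n); return f["p"],f["d"],dict(intrinsics=f["K"],pose=f["T"])
p,d,c=get("w1"); P=cloud(d,c); H,S,V=cv2.split(cv2.cvtColor(p,cv2.COLOR_BGR2HSV))
z=P[...,2]; print("table",np.nanmedian(z[abs(z)<12]))
p0,c0=L("scene0")["p"],manip.camera_model("scene"); P0=cloud(L("scene0")["d"],c0); H0,S0,V0=cv2.split(cv2.cvtColor(p0,cv2.COLOR_BGR2HSV))
for name,lo,hi,r,r0 in(("green",65,95,(55,175,325,378),(100,160,415,455)),("blue",98,118,(160,265,335,385),(125,170,380,425))):
  for lab,PP,HH,SS,rr in(("w",P,H,S,r),("scene",P0,H0,S0,r0)):
    m=np.zeros(HH.shape,bool); m[rr[0]:rr[1],rr[2]:rr[3]]=1
    m=big(m&(HH>=lo)&(HH<=hi)&(SS>70)&(PP[...,2]>70)); Q=PP[cv2.erode(m.astype(np.uint8),np.ones((3,3)))>0]; Qa=PP[m]
    # face plane: trimmed LSQ
    n=np.array([.87,.08,.48]); n/=np.linalg.norm(n)
    s=Q@n; k=s>np.percentile(s,30)
    off=np.median(s[k])
    for i in range(15):
        A=Q[abs(Q@n-off)<(4 if i<8 else 2)]; ce=A.mean(0); n=np.linalg.svd(A-ce,full_matrices=False)[2][2]; n*=np.sign(n[0]); off=ce@n
    ty=np.cross([0,0,1],n); ty/=np.linalg.norm(ty); tz=np.cross(n,ty)
    F=Qa[abs(Qa@n-off)<3]; 
    print(name,lab,len(Q),len(A),"lean",np.degrees(np.arcsin(n[2])).round(1),"yaw",np.arctan2(n[1],n[0]).round(4),"off",off.round(1))
    print("   y ext",np.percentile(Qa@ty,[0,2,98,100]).round(1),"t ext face",np.percentile(F@tz,[0,2,98,100]).round(1),"all t",np.percentile(Qa@tz,[90,95,98,100]).round(1),"s ext",np.percentile(Qa@n,[0,2,5,98]).round(1))
    yc=(np.percentile(Qa@ty,1)+np.percentile(Qa@ty,99))/2; top=n*off+ty*yc+tz*np.percentile(F@tz,99); print("   face top mid",top.round(1))
p,d,c=get("w2"); P=cloud(d,c); x,y,z=np.moveaxis(P,2,0)
print("table2",np.nanmedian(z[abs(z)<12]))
v,u=np.mgrid[:400,:640]
def line(m,t): # x as fn of y
    a=np.polyfit(y[m],x[m],1); return a
fr=(z>105)&(z<122)&(u>270)&(u<310)&(v>90)&(v<235)
cab=(z>120)&(z<136)&(u>390)&(u<450)&(v>105)&(v<230)
print("front z",np.median(z[fr]),"cab z",np.median(z[cab]))
rows=range(112,228,4)
E=[];C=[]
for r in rows:
    w=np.where(fr[r])[0]; k=np.where(cab[r])[0]
    if len(w): E.append((P[r,w[0]],P[r,w[-1]]))
    if len(k): C.append(P[r,k[0]])
E=np.array(E);C=np.array(C)
for nm,A in(("outer",E[:,0]),("inner",E[:,1]),("face",C)):
    a=np.polyfit(A[:,1],A[:,0],1); print(nm,"x=%.1f at y=-200"%np.polyval(a,-200),"slope",a[0].round(4),"resid",np.std(A[:,0]-np.polyval(a,A[:,1])).round(1))
w=(z>60)&(z<78)&(u>315)&(u<405)&(v>100)&(v<280)
for col in(330,350,370,390):
    w_=np.where(w[:,col])[0]; g=np.split(w_,np.where(np.diff(w_)>3)[0]+1); print(col,[(a[0],a[-1],P[a[0],col].round(1).tolist(),P[a[-1],col].round(1).tolist()) for a in g if len(a)])
print("floor z",np.median(z[130:180,310:395]), "front yend",[P[r,290].round(1).tolist() for r in(101,103,105)])
```

```text
table 0.7648390905742417Traceback (most recent call last):
  File "<stdin>", line 14, in <module>
    return _quantile_unchecked(
        a, q, axis, out, overwrite_input, method, keepdims, weights)
    return _ureduce(a,
                    func=_quantile_ureduce_func,
    ...<5 lines>...
                    overwrite_input=overwrite_input,
                    method=method)
    r = func(a, **kwargs)
    result = _quantile(arr,
                       quantiles=q,
    ...<2 lines>...
                       out=out,
                       weights=wgt)
    slices_having_nans = np.isnan(arr[-1, ...])
                                  ~~~^^^^^^^^^
IndexError: index -1 is out of bounds for axis 0 with size 0
```

```bash
cat > m.py <<'E'
from h import *
L=lambda n:np.load(f"pics/{n}.npz")
def get(n):
    f=L(n); return f["p"],f["d"],dict(intrinsics=f["K"],pose=f["T"])
p,d,c=get("w1"); P=cloud(d,c); H,S,V=cv2.split(cv2.cvtColor(p,cv2.COLOR_BGR2HSV))
print("hsv,P",[(H[r,q],S[r,q],V[r,q],P[r,q].round(0).tolist()) for r,q in((110,342),(110,360),(210,352),(210,368))])
p0,c0=L("scene0")["p"],manip.camera_model("scene"); P0=cloud(L("scene0")["d"],c0); H0,S0,V0=cv2.split(cv2.cvtColor(p0,cv2.COLOR_BGR2HSV))
for name,lo,hi,r,r0 in(("green",65,95,(55,175,325,378),(100,160,415,455)),("blue",98,118,(160,265,335,385),(125,170,380,425))):
  for lab,PP,HH,SS,rr in(("w",P,H,S,r),("scene",P0,H0,S0,r0)):
    m=np.zeros(HH.shape,bool); m[rr[0]:rr[1],rr[2]:rr[3]]=1
    m=m&(HH>=lo)&(HH<=hi)&(SS>60)&(PP[...,2]>70)
    if not m.any(): print(name,lab,"empty"); continue
    m=big(m); Q=PP[cv2.erode(m.astype(np.uint8),np.ones((3,3)))>0]; Qa=PP[m]
    n=np.array([.87,.08,.48]); n/=np.linalg.norm(n)
    s=Q@n; off=np.percentile(s,70)
    for i in range(15):
        A=Q[abs(Q@n-off)<(4 if i<8 else 2)]; ce=A.mean(0); n=np.linalg.svd(A-ce,full_matrices=False)[2][2]; n*=np.sign(n[0]); off=ce@n
    ty=np.cross([0,0,1],n); ty/=np.linalg.norm(ty); tz=np.cross(n,ty)
    F=Qa[abs(Qa@n-off)<3]
    print(name,lab,len(Q),len(A),"lean",np.degrees(np.arcsin(n[2])).round(1),"yaw",np.arctan2(n[1],n[0]).round(4),"off",off.round(1))
    print("   y ext",np.percentile(Qa@ty,[0,2,98,100]).round(1),"t ext face",np.percentile(F@tz,[0,2,98,100]).round(1),"all t",np.percentile(Qa@tz,[90,95,98,100]).round(1),"s ext",np.percentile(Qa@n,[0,2,5,98]).round(1))
    yc=(np.percentile(Qa@ty,1)+np.percentile(Qa@ty,99))/2; top=n*off+ty*yc+tz*np.percentile(F@tz,99); print("   face top mid",top.round(1))
p,d,c=get("w2"); P=cloud(d,c); x,y,z=np.moveaxis(P,2,0)
print("table2",np.nanmedian(z[abs(z)<12]))
v,u=np.mgrid[:400,:640]
fr=(z>105)&(z<122)&(u>270)&(u<310)&(v>90)&(v<235)
cab=(z>120)&(z<136)&(u>390)&(u<450)&(v>105)&(v<230)
print("front z",np.median(z[fr]),"cab z",np.median(z[cab]))
E=[];C=[]
for r in range(112,228,4):
    w=np.where(fr[r])[0]; k=np.where(cab[r])[0]
    if len(w): E.append((P[r,w[0]],P[r,w[-1]]))
    if len(k): C.append(P[r,k[0]])
E=np.array(E);C=np.array(C)
for nm,A in(("outer",E[:,0]),("inner",E[:,1]),("face",C)):
    a=np.polyfit(A[:,1],A[:,0],1); print(nm,"x=%.1f at y=-200"%np.polyval(a,-200),"slope",a[0].round(4),"resid",np.std(A[:,0]-np.polyval(a,A[:,1])).round(1))
w=(z>60)&(z<78)&(u>315)&(u<405)&(v>100)&(v<280)
for col in(330,350,370,390):
    w_=np.where(w[:,col])[0]; g=np.split(w_,np.where(np.diff(w_)>3)[0]+1); print(col,[(a[0],a[-1],P[a[0],col].round(1).tolist(),P[a[-1],col].round(1).tolist()) for a in g if len(a)])
print("floor z",np.median(z[130:180,310:395]), "front yend",[P[r,290].round(1).tolist() for r in(98,101,103,105)])
E
python3 m.py
```

```text
hsv,P [(np.uint8(65), np.uint8(63), np.uint8(105), [463.0, 322.0, 147.0]), (np.uint8(58), np.uint8(78), np.uint8(88), [489.0, 322.0, 116.0]), (np.uint8(103), np.uint8(77), np.uint8(119), [478.0, 195.0, 148.0]), (np.uint8(108), np.uint8(114), np.uint8(103), [504.0, 185.0, 114.0])]
green w 277 275 lean -59.8 yaw 0.1034 off 121.2
   y ext [209.7 211.2 300.6 305.4] t ext face [493.  494.6 507.2 508.2] all t [506.1 506.8 507.2 508.2] s ext [119.1 119.8 120.1 123. ]
   face top mid [470.3 306.9 150.5]
green scene 330 233 lean 29.2 yaw 0.0975 off 505.4
   y ext [205.  208.9 314.  319.8] t ext face [-181.9 -180.3 -109.5 -108.1] all t [-112.1 -110.2 -109.4 -107.2] s ext [494.  497.9 499.4 509.4]
   face top mid [466.7 308.7 151.1]
blue w 1776 1255 lean 29.3 yaw 0.1071 off 509.9
   y ext [ 75.5  79.6 182.1 182.6] t ext face [-180.8 -177.5 -112.7 -111.7] all t [-112.9 -112.6 -112.1 -111.1] s ext [495.3 497.  498.2 510.8]
   face top mid [483.1 183.  151. ]
blue scene 406 273 lean 28.1 yaw 0.0915 off 508.4
   y ext [ 76.4  78.8 184.3 189.2] t ext face [-173.7 -171.3  -99.9  -97.8] all t [-101.2 
[... 837 characters left out ...]
], [573.3, -303.6, 77.2]), (np.int64(271), np.int64(277), [576.3, -385.7, 63.4], [576.0, -393.7, 69.0])]
370 [(np.int64(113), np.int64(118), [598.9, -131.4, 71.1], [599.3, -138.5, 70.4]), (np.int64(198), np.int64(203), [604.4, -259.7, 66.2], [604.1, -266.6, 70.5]), (np.int64(272), np.int64(278), [609.8, -388.1, 62.3], [608.9, -395.0, 70.1])]
390 [(np.int64(114), np.int64(119), [628.1, -132.8, 70.2], [628.4, -139.8, 70.6]), (np.int64(198), np.int64(204), [636.8, -261.1, 60.7], [635.6, -268.8, 68.4]), (np.int64(273), np.int64(279), [643.0, -389.5, 63.1], [641.8, -396.3, 70.9])]
floor z nan front yend [[477.6, -108.4, 4.0], [487.5, -116.1, 114.2], [487.6, -118.6, 115.6], [487.5, -121.2, 115.7]]
```

```bash
sed -i 's/("green",65,95/("green",48,95/; s/SS>60/SS>50/' m.py; python3 m.py | sed -n 2,13p
python3 - <<'E'
# top-edge corners by eye-free two view check: blue+green top edge line via upper strip
from h import *
f=np.load("pics/w1.npz"); P=cloud(f["d"],dict(intrinsics=f["K"],pose=f["T"]))
d=f["d"]
# points z>135 near tiles = the top region
m=(P[...,2]>140)&(P[...,0]>430)&(P[...,0]<520)&(P[...,1]>90)&(P[...,1]<390)
n,l,s,_=cv2.connectedComponentsWithStats(m.astype(np.uint8))
for i in range(1,n):
    if s[i,4]<100: continue
    Q=P[l==i]; c,(w,h),a=cv2.minAreaRect(Q[:,:2].astype(np.float32)); print(np.round(c,1),round(w,1),round(h,1),round(a,1),Q[:,2].max().round(1),s[i])
E
```

```text
green w 1681 1056 lean 29.2 yaw 0.1006 off 509.0
   y ext [211.1 213.8 312.8 317.4] t ext face [-179.8 -177.3 -111.8 -110.8] all t [-112.  -111.6 -111.2 -110.2] s ext [494.  495.8 496.8 509.8]
   face top mid [469.6 312.5 151.3]
green scene 374 265 lean 29.0 yaw 0.0966 off 505.9
   y ext [205.5 208.9 315.6 320.3] t ext face [-181.4 -178.1 -107.3 -105.9] all t [-109.8 -107.9 -107.1 -104.9] s ext [492.3 497.3 499.2 509.6]
   face top mid [466.6 309.  151.5]
blue w 1848 1298 lean 29.2 yaw 0.107 off 510.0
   y ext [ 75.   78.8 182.2 182.7] t ext face [-180.7 -178.3 -112.2 -111.2] all t [-112.3 -112.  -111.6 -110.6] s ext [494.8 496.8 498.  510.9]
   face top mid [483.1 182.7 151. ]
blue scene 411 273 lean 28.1 yaw 0.0912 off 508.4
   y ext [ 76.5  78.9 184.4 189.3] t ext face [-173.9 -171.5 -100.1  -98. ] all t [-101.3 -100.   -98.9  -97.2] s ext [493.8 498.8 501.4 511.7]
   face top mid [481.3 176.1 151.5]
[467.2 312.6] 20.6 109.4 6.0 152.3 [ 333   71   23   92 1391]
[480.8 180. ] 20.2 110.0 6.1 151.5 [ 343  179   20   80 1097]
[475.  260.3] 90.0 44.6 0.1 524.3 [  272   228   368   172 34263]
```

```bash
cat >> h.py <<'E'
from scipy.spatial.transform import Rotation as R
def quat(x,y,z): return [float(v) for v in np.roll(R.from_matrix(np.stack([x,y,z],1)).as_quat(),1)]
def st(t=""):
    o=manip.get_obs(); print(t,"t=%.1f"%o["time_s"],o["ee_pos"].round(1),"F",o["force"].round(1),"grip",round(o["gripper_width"]*92,1),round(o["grasp_force"],1)); return o
E
python3 - <<'E'
from h import *
ps,le=0.102,np.radians(28.5)
n=np.array([np.cos(le)*np.cos(ps),np.cos(le)*np.sin(ps),np.sin(le)]); ty=np.array([-np.sin(ps),np.cos(ps),0]); tz=np.cross(n,ty)
top=np.array([468.8,311.8,151.2])-8*n; tcp=top-34*tz; q=quat(ty,n,-tz)
manip.command_gripper(0.5)
manip.movep(tcp+110*tz,q); st("pre")
manip.move_linear(tcp,vel=120); st("at")
manip.command_gripper(0.0,30); manip.sleep(.2); st("closed")
manip.move_linear(tcp+[0,0,25],vel=80); manip.move_linear(tcp+[0,0,170],vel=200); st("up")
p,d=manip.grab_frame("scene"); cv2.imwrite("pics/s1.png",p[60:220,330:530].repeat(3,0).repeat(3,1))
E
```

```text
pre t=6.8 [426.4 307.2 214.5] F [0.1 0.6 0.9] grip 46.2 0.0
at t=7.9 [478.  312.8 117.9] F [ 0.6 -0.3 -0.1] grip 46.1 0.0
closed t=8.7 [478.3 313.1 118.1] F [-1.5 -1.3  6.9] grip 16.1 30.0
up t=10.0 [477.2 312.  285.6] F [ 0.6 -0.2 -3.9] grip 15.6 30.0
```

View pics/s1.png

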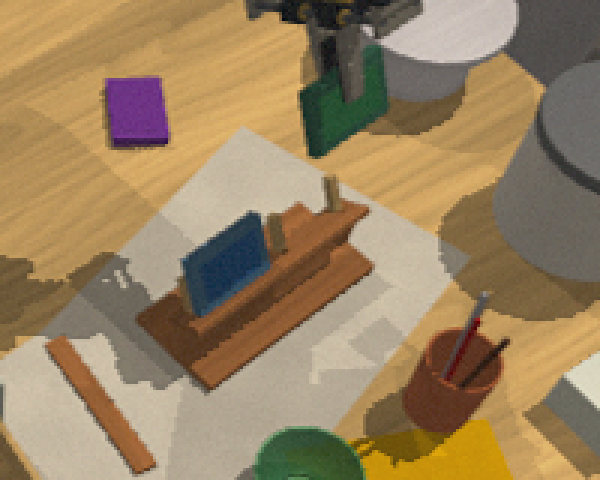

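The tile hangs in the gripper at (345,100) in the crop, held mid-edge. Blue is still on the easel at (228,265). Next I move over the bay and check the tile's level there.

Run:
```python
from h import *
a=-0.0437; dx=np.array([np.cos(a),np.sin(a),0]); dy=np.array([-np.sin(a),np.cos(a),0]); dz=np.array([0,0,1.])
t=np.array([566.4,-197.1,215]); q=quat(dx,-dy,-dz)
try: manip.movep(t+[0,0,40],q)
except manip.Unreachable as e: print(e)
manip.move_linear(t,vel=120); manip.sleep(.2); o=st("over")
out=[]
for n,roi in(("scene",(150,300,230,420)),("side",(120,280,320,520))):
    p,d=manip.grab_frame(n); P=cloud(d,manip.camera_model(n)); H,S,V=cv2.split(cv2.cvtColor(p,cv2.COLOR_BGR2HSV))
    m=np.zeros(d.shape,bool); m[roi[0]:roi[1],roi[2]:roi[3]]=1
    m=m&(H>48)&(H<95)&(S>50)&(abs(P-[566,-197,195]).max(-1)<90)
    if m.sum()>20:
        m=big(m); Q=P[m]; L=np.stack([(Q-t)@dx,(Q-t)@dy,Q[:,2]],1)
        print(n,len(Q),"x",np.percentile(L[:,0],[0,2,98,100]).round(1),"y",np.percentile(L[:,1],[2,50,98]).round(1),"z",np.percentile(L[:,2],[0,2,98]).round(1))
        for lo in range(-45,50,15):
            k=(L[:,0]>lo-8)&(L[:,0]<lo+8)
            if k.any(): print("   x",lo,"zmin/max",L[k,2].min().round(1),L[k,2].max().round(1))
        c=L.mean(0); 
        if n: print("   normal",np.linalg.svd(L-c,full_matrices=False)[2][2].round(3))
    else: print(n,m.sum())
    r=p[150:300,230:420] if n=="scene" else p[120:270,330:520]; out.append(r)
cv2.imwrite("pics/over.png",cv2.resize(np.hstack(out),None,fx=2,fy=2))
```

```text
over t=12.6 [ 567.  -197.2  216. ] F [ 0.3 -0.4 -4. ] grip 15.9 30.0
scene 239 x [-0.8  1.1 54.9 55.4] y [-11.   -5.8   5.6] z [178.3 185.7 251.8]
   x 0 zmin/max 190.5 264.5
   x 15 zmin/max 192.3 264.5
   x 30 zmin/max 193.2 253.2
   x 45 zmin/max 178.3 252.4
   normal [ 0.056 -0.994  0.09 ]
side 87 x [-58.2 -57.7 -32.3 -29.1] y [-8.7 -5.2  1.2] z [178.2 179.4 232.9]
   x -45 zmin/max 179.6 216.4
   x -30 zmin/max 179.0 202.9
   normal [-0.158 -0.987 -0.028]
```

View pics/over.png

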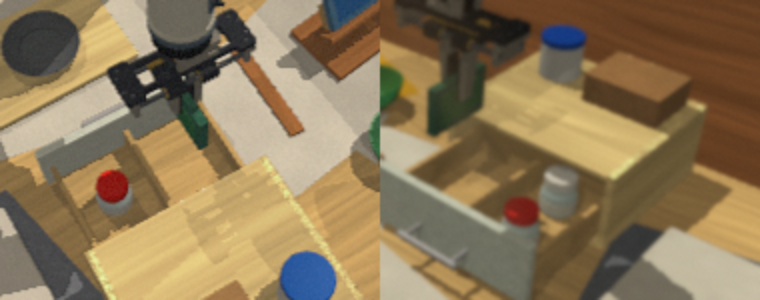

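The crops show the tile level and upright in the gripper above the left bay (scene crop at (193,122)), clear of the front and the walls. I lower it until it makes contact.

Run:
```python
from h import *
p=np.array([566.4,-197.1,100]); manip.move_linear(p,vel=100)
p[2]=66; manip.move_linear(p,vel=50); manip.sleep(.2); f0=st("low")["force"][2]
while p[2]>52:
    p[2]-=1; manip.move_linear(p,vel=15); manip.sleep(.1)
    o=manip.get_obs()
    if o["force"][2]-f0>4: break
o=st("contact")
manip.command_gripper(0.30,10); manip.sleep(.3); o=st("open")
manip.move_linear(p+[0,0,30],vel=50); manip.move_linear(p+[0,0,150],vel=150); st("up")
out=[]
for n in("scene","side"):
    pic,d=manip.grab_frame(n); r=pic[150:300,230:420] if n=="scene" else pic[120:270,330:520]; out.append(r)
cv2.imwrite("pics/placed.png",cv2.resize(np.hstack(out),None,fx=2,fy=2))
```

```text
low t=15.0 [ 566.6 -197.2   66.4] F [-0.4  0.1 -3.3] grip 15.6 30.0
contact t=16.4 [ 567.3 -197.2   63.1] F [0.7 1.3 7.9] grip 16.0 30.0
open t=17.1 [ 566.4 -197.1   62. ] F [ 0.3 -0.8 -0.9] grip 27.3 0.0
up t=18.8 [ 565.8 -196.9  211. ] F [ 0.8  0.1 -0.1] grip 27.5 0.0
```

View pics/placed.png

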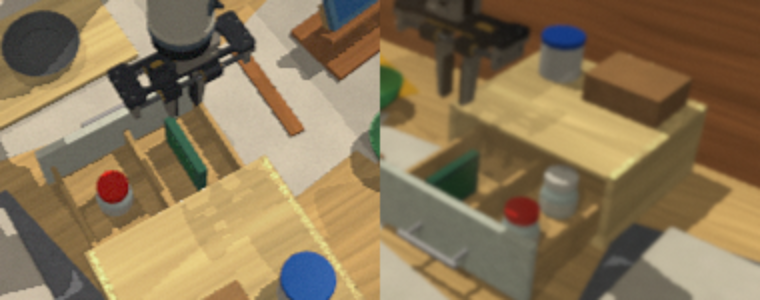

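The tile stands on its long edge in the left bay (scene crop (187,152)), free of the fingers, with the jars upright. Now I push the drawer shut.

Run:
```python
from h import *
a=-0.0437; dx=np.array([np.cos(a),np.sin(a),0])
c=np.array([460.,-257.4,0]); z=lambda h:np.array([0,0,h])
manip.move_linear(c-45*dx+z(205),vel=200); manip.command_gripper(0.0,10)
manip.move_linear(c-45*dx+z(88),vel=120); st("down")
manip.move_linear(c-8*dx+z(88),vel=80); st("near")
s=-8
while s<8:
    s+=1.5; manip.move_linear(c+s*dx+z(88),vel=25)
    if manip.get_obs()["force"]@dx<-1.2: break
print("contact s",s); st()
manip.move_linear(c+160*dx+z(88),vel=50); st("mid")
s=160
while s<185:
    s+=1.5; manip.move_linear(c+s*dx+z(88),vel=30); f=manip.get_obs()["force"]@dx
    if f<-14: break
print("end s",s,f); st("end")
pic,d=manip.grab_frame("scene"); p2,_=manip.grab_frame("side")
cv2.imwrite("pics/shut.png",cv2.resize(np.hstack([pic[150:300,230:420],p2[120:270,330:520]]),None,fx=2,fy=2))
```

```text
down t=21.5 [ 415.4 -255.7   88.6] F [ 1.2 -0.6 -0.2] grip 0.8 0.0
near t=22.2 [ 451.9 -256.8   87.8] F [-0.2 -0.1  0.2] grip 0.8 0.0
contact s 2.5
 t=23.9 [ 462.5 -257.5   87.9] F [-2.   0.6  0.7] grip 0.6 0.6
mid t=27.2 [ 619.8 -264.4   88. ] F [-1.3  1.3 -1.2] grip 0.2 0.9
end s 175.0 -19.75899196962096
end t=29.7 [ 630.5 -264.8   87.9] F [-19.8  -0.8  13.4] grip 0.6 9.5
```

View pics/shut.png

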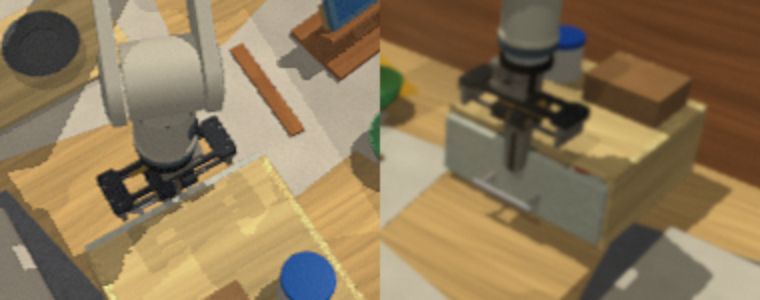

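The drawer front sits against the cabinet face in both crops (side crop (525,175)), with a firm end stop at 170 mm of travel. I retreat and measure the remaining gap.

Run:
```python
from h import *
manip.move_linear([570,-262,88],vel=100); manip.move_linear([500,-240,330],vel=200); manip.sleep(.3); st("away")
cm=manip.camera_model("wrist"); p,d=manip.grab_frame("wrist"); P=cloud(d,cm); x,y,z=np.moveaxis(P,2,0)
for Y in(-150,-200,-250,-300):
    k=(abs(y-Y)<4)&(x>560)&(x<720); fr=k&(z>108)&(z<118.5); cb=k&(z>124)&(z<133)
    if fr.any() and cb.any(): print(Y,"front x",np.percentile(x[fr],[2,98]).round(1),"cab from",np.percentile(x[cb],1).round(1))
s,_=manip.grab_frame("side")
cv2.imwrite("pics/end.png",np.hstack([cv2.resize(p,None,fx=.6,fy=.6),cv2.resize(s[100:340,180:520],None,fx=1,fy=1)]))
```

```text
away t=32.3 [ 499.9 -240.   329.4] F [ 0.  -1.3  0.8] grip 0.4 0.0
-150 front x [644.4 658.4] cab from 659.5
-200 front x [642.3 656.2] cab from 657.1
-250 front x [640.1 653.9] cab from 655.1
-300 front x [637.8 651.8] cab from 652.9
```

View pics/end.png

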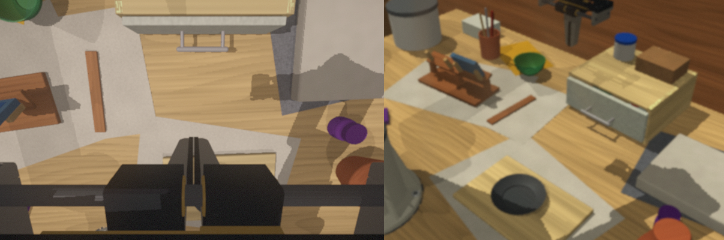

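The drawer is flush in the picture (front at (205,20)), with about a 1 mm gap measured. Blue is still on the easel, and the batten and bowl are in place, so I hand the job in.

```bash
python3 -c "
from rig import manip
print(manip.close_job())"
```

```text
the job is handed in; nothing more can be done
None
```

The job is handed in, result not reported: the green tile was let go standing on its long edge in the left bay and the drawer pushed shut to about 1 mm; its pose and the jars' could not be seen after closing.

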